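# Lock off the buffer and prove it dead

### The job

Make the buffing machine safe for a wheel change, using only the fingertips: of the three push-button boxes on the bench, press the broad mushroom-headed stop button fully down, where it stays. Then press the large square start key fully down for a moment and let it spring back, to prove that the machine is dead; do not press that key before the stop is down. Press gently, never touch the third box with the small round button, and do not lift or shift any box or the screwdriver, bearing, nut and bolt lying near them.

Things in the scene. Friction and masses are not known exactly. Their poses are not given: they have to be found in the camera images.
- stop_button_top (a point): Top of the stop button: a broad black mushroom head, 42 mm diameter, 12 mm thick, on a 19 mm stem. The point is the centre of the top face and moves with the button; x and y run parallel to the box sides, z up. When up, this point is 84 mm above the bench; fully down, 76 mm.
- stop_button (a joint): Travel of the stop button, m: 0 up (at the start), 0.008 fully down. It has no spring: about 5 N moves it down against friction and it stays where it is left.
- try_key_top (a point): Top of the start key: a square black key, 30 x 30 mm, edges parallel to the box. The point is the centre of the top face and moves with the button; x and y run parallel to the box sides, z up. When up, this point is 72 mm above the bench; fully down, 66 mm, which is 10 mm above the collar.
- try_key (a joint): Travel of the square start key, m: 0 up (at the start), 0.006 fully down. A spring (1.5 N at first, 4.5 N at full travel) returns it.
- other_button_top (a point): Top of the button that must not be touched (nor its box): a round black cap, 20 mm diameter. The point is the centre of the top face and moves with the button; x and y run parallel to the box sides, z up. It is 72 mm above the bench. The three boxes and the bearing swap places at random, centres at least 75 mm apart.
- stop_box: The loose grey box that carries the mushroom stop button: 60 x 60 mm, 50 mm tall, about 0.7 kg, standing on the bench, with a 6 mm tall aluminium collar, 45 mm diameter, on its lid under the button; origin at the centre of its underside, z up, sides along x and y.
- try_box: The loose grey box that carries the square start key: 60 x 60 mm, 50 mm tall, about 0.7 kg, standing on the bench, with a 6 mm tall aluminium collar, 45 mm diameter, on its lid under the button; origin at the centre of its underside, z up, sides along x and y.
- other_box: The loose grey box that carries the round button: 60 x 60 mm, 50 mm tall, about 0.7 kg, standing on the bench, with a 6 mm tall aluminium collar, 45 mm diameter, on its lid under the button; origin at the centre of its underside, z up, sides along x and y.
- other_button (a joint): Travel of the round button, m: 0 up, 0.006 fully down; spring like the square key's. Must stay at 0.
- screwdriver: Loose screwdriver with a red handle, 200 x 28 x 27 mm, lying on the robot's side of the boxes; origin at the centre of its underside. Leave it alone.
- bearing: Loose ball bearing, 52 mm diameter, 15 mm high, lying flat among the boxes; origin at the centre of its underside. Leave it alone.
- nut: Loose hex nut, 34 mm, 16 mm high, lying beyond the boxes; origin at the centre of its underside. Leave it alone.
- bolt: Loose hex bolt, 75 mm long, lying beyond the boxes; origin at the centre of its underside. Leave it alone.
There are look-alikes about, which are no part of the job. What is shaped like the try_box but purple is not meant.

How it is judged:
On the way, in this order (a step that is already met when the one before it is completed fails the run):
1. the fingertips press the mushroom stop button down (at least 6 of its 8 mm) (value of joint stop_button above 0.006 m and contact force between the fingers and stop_button above 0.5 N), for 0.1 s.
2. with the stop down, the fingertips press the square key down (at least 4.5 of its 6 mm) (value of joint stop_button above 0.006 m and value of joint try_key above 0.0045 m and contact force between the fingers and try_key above 0.5 N), for 0.1 s.
At the end, for the whole second after the job is handed in: The stop button is at least 6 mm down, the square key has sprung back (within 1 mm of up), the round button is up, the three boxes stand level and at rest, and no box nor the screwdriver, bearing, nut or bolt is more than 15 mm from where it stood (value of joint stop_button above 0.006 m and value of joint each of try_key, other_button below 0.001 m and distance of each of stop_box, try_box, other_box, screwdriver, bearing, nut, bolt from where it was at the start of the episode below 0.015 m and angle between each of stop_box, try_box, other_box's own z axis and vertical below 0.1 rad and linear speed of each of stop_box, try_box, other_box below 0.02 m/s); the robot touches nothing.
It fails at once if the square key is pressed (over 2 mm) while the stop button is not down (under 6 mm) (value of joint try_key above 0.002 m and value of joint stop_button below 0.006 m).
It fails at once if the robot touches the box with the round button (contact force between any of the fingers, the arm and other_box above 0.5 N).
It fails at once if a box, or the screwdriver, bearing, nut or bolt, is lifted or shifted by more than 15 mm (distance of any of stop_box, try_box, other_box, screwdriver, bearing, nut, bolt from where it was at the start of the episode above 0.015 m).
It fails at once if a box is tipped by more than about 11 degrees (angle between any of stop_box, try_box, other_box's own z axis and vertical above 0.2 rad).
It fails at once if a button is struck or pushed with more than 40 N (contact force between any of the fingers, the arm and stop_box above 40 N or contact force between any of the fingers, the arm and try_box above 40 N).
It also fails if it takes over 51 s, if anything falls off the work surface, if the arm or the gripper's body presses on something with over 40 N, if the wrist force passes 120 N, or if a joint passes its speed limit or range.

### The arm

A 6-joint arm with a two-finger parallel gripper is mounted at the origin on a cart in front of the work surface, level with it; the furniture and walls round the work are solid. World frame = base frame: x ahead of the robot, y to its left, z up, the work surface at z = 0. Lengths are in m, angles in rad, forces in N, time in s.
With the tool pointing down it reaches from about 0.425 to 0.95 m from the base axis. Payload 3.5 kg.
Tool frame: the origin (TCP) lies midway between the tips of the shut fingers; the grasp point (between the pads) lies 19 mm behind it; z points along the fingers, x is the direction in which the jaws open and shut, and the axes are right-handed (so a half turn about z gives the same grasp; the last joint's range is limited). The gripper opens to 85 mm and grips with 20 to 120 N. Pads are 22 mm wide; open, the fingers measure 114 mm over their backs; the gripper's body (76 mm by 85 mm) begins 54 mm behind the grasp point. The pads swing forward as they close: fully open they stand 13 mm farther back than shut.
Start: joints at [1.086, 0.286, 1.577, -0, 1.279, -0.15], TCP at [0.222, 0.638, 0.231] pointing down, gripper open.
Joint ranges: [-2.77, 2.77], [-0.9, 2.22], [0.21, 2.48], [-1.53, 4.67], [0.24, 2.81], [-2.84, 2.84]. Speed limits (rad/s): [2.79, 2.79, 3.14, 3.14, 3.14, 3.14].

### API

Orientations are given as a unit quaternion [x, y, z, w].
In Python, from plant import readout, optics, ctrl gives the robot as it stands. The module is installed in compiled form; this text tells all that it offers.
- The arm moves only by the shell command python3 -m crank 'ROWS' [OPENING] [FORCE]. ROWS is text: rows parted by semicolons, each of 6 numbers parted by spaces: the shift along the tool's x, y, z in mm, then the turn, a rotation vector about the tool's x, y, z in rad. In form: dx dy dz ax ay az; .... A call has 1 to 5 rows; each row shifts and turns the commanded pose from where the row before left it, along the tool's axes as they then stand; what a row does not reach is not made up. A row lasts 1/8 s, in which the tool goes at most 62.5 mm and 10.7 degrees, less where a joint would pass 70% of its speed; a pose out of reach is approached as far as the arm can. A call is refused whole if a number of a shift passes 62.5 or a number of a turn 0.188, either way. A call with a gripper value outside its range is refused whole. OPENING is the opening, from -1 (shut) to 1 (fully open), set as the call begins (- or left out, the last holds). The fingers move at their own pace and stop on an object; FORCE is the grip in N (left out, the last holds). Time passes only in rows, so rows that do not move let the fingers close. It gives the time, the measured TCP pose, the force and the opening at its end, in the units of the state.
- readout.get_state(): the state, without advancing time (a new reading comes with each control period).
- optics.read_camera(name): name is "scene" or "side" or "wrist"; returns the picture (400x640x3 uint8, red, green, blue); there is no depth.
- optics.calibration(name): a dict with "mtx" (3x3 intrinsics, pixels), "rvec" (rotation vector, rad) and "tvec" (3), from world to camera coordinates, as OpenCV has them; the wrist camera has in their place "tool_from_camera" (4x4, takes a point from camera to tool coordinates, whose origin is the TCP and whose axes are the tool frame's). Camera axes: x right, y down, z forward; pixel columns grow to the right and rows downward; lengths in m; the calibration is good to about 2 mm. A picture is of the moment at which its call begins: read the wrist's pose just before it. calibration takes no time and is no camera call.
- ctrl.sign_off(): hands the job in, once; it reports no verdict.
Trained networks look in the newest picture that a camera, given by its name, has taken for a name from the list of things; names that differ only in an ending like _2 or _b are one class to them, and where a whole thing is asked for, a point or a joint stands for the part that bears it (a point fixed in the world has none). Each returns a list of dicts, best first, with "p" (0 to 1); they miss things now and then, are a little off and sometimes report something else, mostly with a low value. They report only what shows in the picture. A call takes as long as a camera call. They do not tell look-alikes from the thing itself.
- optics.recognise(camera, thing): "xy" ([column, row] as shares, 0 to 1, of the picture: columns of its width, rows of its height, amid what is visible of it).
The state is a dict: "time": time; "qpos": joint angles; "dq": joint speeds; "joint_efforts": joint torques, N m; "eef_pos": TCP position; "tcp_rot": TCP orientation; "contact_force": force on the tool from outside, world axes, zero at the start; "wrist_torque": the same for the moment, N m; "opening": opening from 0.0 (shut) to 1.0 (fully open).
Only numpy, scipy, OpenCV 4.12 (cv2) and the standard library are available. Lean on these libraries where they do the work, as an engineer would, in place of code of your own. Each camera call takes 0.05 s, during which the arm holds its last target.

## Working session

There is one attempt and no reset: what is moved stays moved. The work goes in short steps, Python scripts to look and compute and a shell command to move; the robot and the scene stay as the last step left them, time stands still between calls to the robot, and variables do not carry over. Pictures are saved under pics/ and viewed, and the job is handed in when it is done.

```bash
mkdir -p pics; python3 - <<'E'
from plant import readout, optics
import cv2
s=readout.get_state();print(s['time'],s['eef_pos'],s['tcp_rot'],s['opening'],s['contact_force'])
for c in ['scene','side','wrist']:
    im=optics.read_camera(c);cv2.imwrite(f'pics/{c}0.png',im[:,:,::-1])
    k=optics.calibration(c);print(c,{a:b.tolist() if hasattr(b,'tolist') else b for a,b in k.items()})
    if c!='wrist':
        for t in ['stop_button_top','try_key_top','other_button_top']:
            print(t,[( round(d['xy'][0]*640),round(d['xy'][1]*400),round(d['p'],2)) for d in optics.recognise(c,t)])
E
```

```text
0.0 [0.22144971 0.63694715 0.2299243 ] [ 8.15034215e-01  5.79411623e-01 -1.05807652e-03  5.29280955e-04] 0.9977391588264425 [ 0.41010464 -0.81209845  0.5293167 ]
scene {'mtx': [[419.933514617119, 0.0, 315.03222238156144], [0.0, 419.933514617119, 195.5788942034238], [0.0, 0.0, 1.0]], 'rvec': [2.347407581390601, -0.733021098408292, 0.27035956145352247], 'tvec': [-0.15770923526429045, 0.513161205901902, 0.5478537878401696]}
stop_button_top [(309, 188, 0.69)]
try_key_top [(351, 283, 0.8), (248, 150, 0.69)]
other_button_top [(399, 249, 0.43)]
side {'mtx': [[504.4626848322995, 0.0, 324.25514800259697], [0.0, 504.4626848322995, 200.27496206047093], [0.0, 0.0, 1.0]], 'rvec': [0.20224352353241365, -2.6688833736772906, 1.50358889428699], 'tvec': [0.5291276854836204, -0.09018499335097263, 1.621313854566721]}
stop_button_top [(357, 175, 0.56)]
try_key_top [(328, 265, 0.45)]
other_button_top [(316, 176, 0.57)]
wrist {'mtx': [[311.3671635998666, 0.0, 319.6725256500596], [0.0, 311.3671635998666, 199.75945279954715], [0.0, 0.0, 1.0]], 'tool_from_camera': [[0.9999996266294248, -0.000707209602944132, -0.0004965839175383254, 0.00036417150254308694], [0.0008219164984866807, 0.9558425304412901, 0.2938781745091994, -0.07410230549385448], [0.0002668225612077846, -0.29387847293425123, 0.9558427548250559, -0.1425512496295722], [0.0, 0.0, 0.0, 1.0]]}
```

View pics/scene0.png

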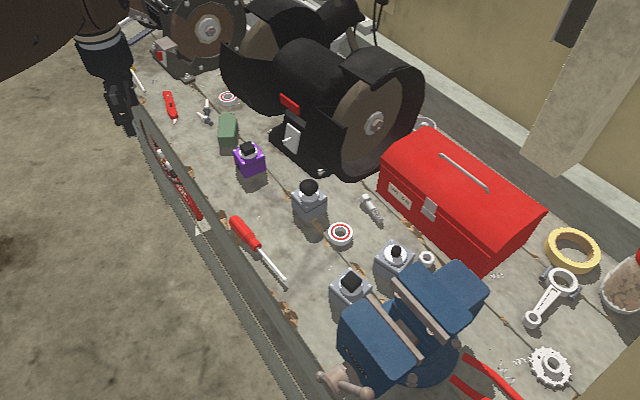

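View pics/side0.png

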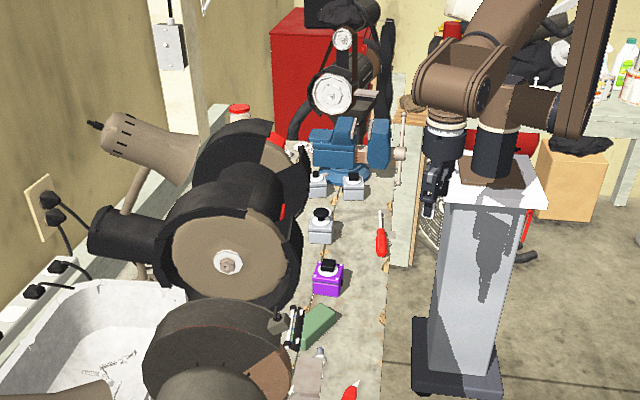

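View pics/wrist0.png

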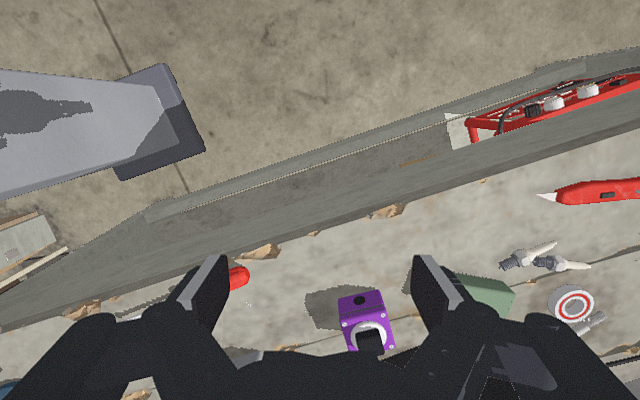

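Candidates: stop = grey box mushroom scene (309,188). Square key = grey box (351,283), with purple look-alike (248,150) rejected. Round button = (396,252), forbidden. Next, close crops and localisation.

```bash
cat > h.py <<'E'
import numpy as np, cv2
from plant import optics
def ray(c,uv):
    k=optics.calibration(c);M=np.array(k['mtx']);R=cv2.Rodrigues(np.array(k['rvec']))[0];t=np.array(k['tvec']).ravel()
    d=R.T@np.linalg.inv(M)@np.array([*uv,1.]);return -R.T@t,d
def atz(c,uv,z):
    o,d=ray(c,uv);return (o+d*(z-o[2])/d[2]).round(4)
def proj(c,p):
    k=optics.calibration(c);return cv2.projectPoints(np.array([p],float),np.array(k['rvec']),np.array(k['tvec']),np.array(k['mtx']),None)[0].ravel().round(1)
E
python3 - <<'E'
from h import *
a=cv2.imread('pics/scene0.png')[140:340,270:470];b=cv2.imread('pics/side0.png')[130:260,280:410]
cv2.imwrite('pics/c1.png',np.hstack([cv2.resize(a,(400,400)),cv2.resize(b,(400,400))]) if 0 else cv2.resize(a,(600,600),interpolation=cv2.INTER_CUBIC))
cv2.imwrite('pics/c2.png',cv2.resize(b,(585,585),interpolation=cv2.INTER_CUBIC))
print('cam',ray('scene',(0,0))[0],ray('side',(0,0))[0])
for n,uv,z in [('stop',(309,186),.084),('try',(351,280),.072),('other',(396,250),.072),('purple',(248,148),.072)]:
    print(n,atz('scene',uv,z))
for n,uv,z in [('stop',(320.5,211),.084),('try',(353,176),.072),('other',(317.5,174),.072)]:
    print(n,atz('side',uv,z))
E
```

```text
cam [ 0.1505598  -0.05739766  0.7499251 ] [0.31064958 1.49653205 0.76200834]
stop [0.4764 0.4333 0.084 ]
try [0.4173 0.2115 0.072 ]
other [0.5272 0.2133 0.072 ]
purple [0.4316 0.6211 0.072 ]
stop [0.4779 0.4428 0.084 ]
try [0.4179 0.2251 0.072 ]
other [0.5204 0.2288 0.072 ]
```

View pics/c1.png

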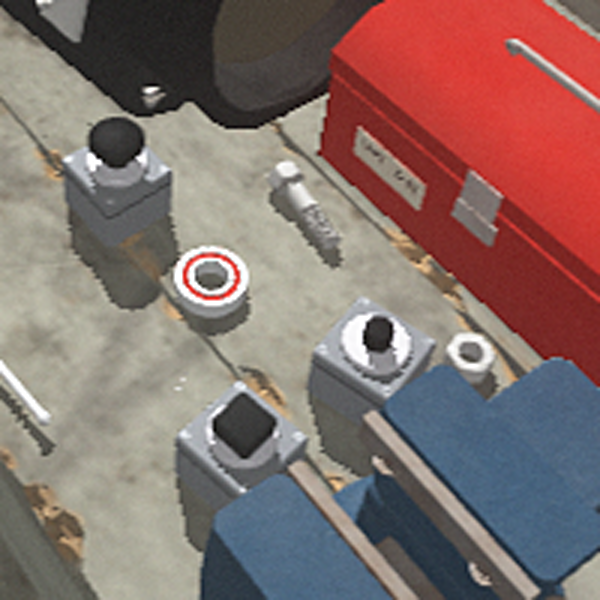

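View pics/c2.png

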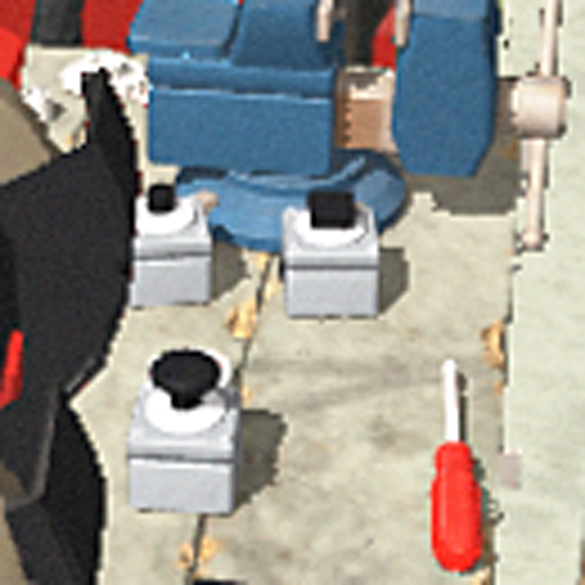

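```bash
python3 - <<'E'
from h import *
a=cv2.imread('pics/scene0.png')[250:390,320:500];b=cv2.imread('pics/side0.png')[100:210,290:420]
cv2.imwrite('pics/c3.png',cv2.resize(a,(720,560),interpolation=cv2.INTER_CUBIC))
cv2.imwrite('pics/c4.png',cv2.resize(b,(650,550),interpolation=cv2.INTER_CUBIC))
E
```

```text
(no output)
```

View pics/c3.png

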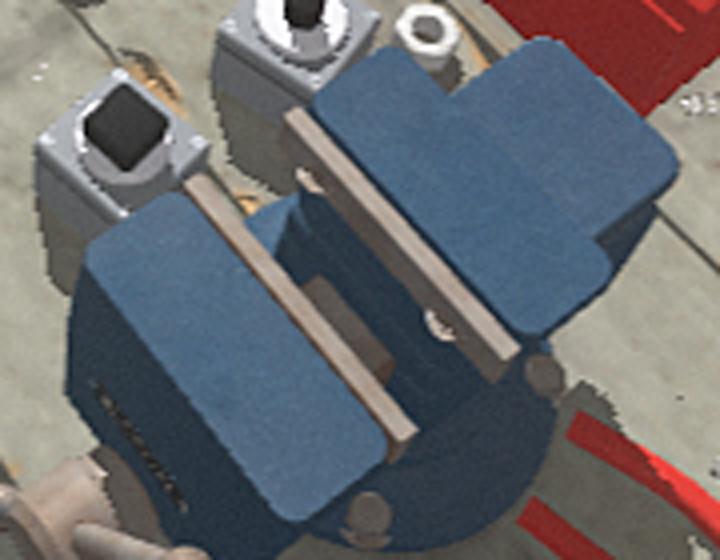

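View pics/c4.png

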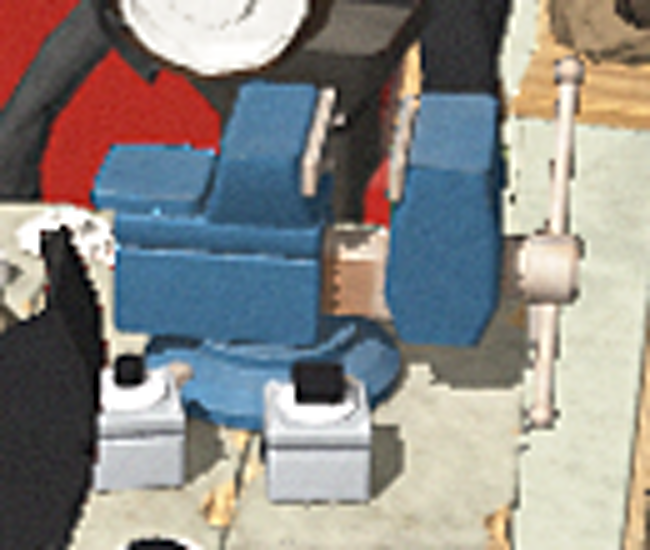

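```bash
python3 - <<'E'
from h import *
def tri(a,b):
    o1,d1=ray('scene',a);o2,d2=ray('side',b);d1/=np.linalg.norm(d1);d2/=np.linalg.norm(d2)
    s=np.linalg.lstsq(np.c_[d1,-d2],o2-o1,rcond=None)[0];p=o1+s[0]*d1;q=o2+s[1]*d2;return ((p+q)/2).round(3),np.linalg.norm(p-q).round(4)
print('key',tri((351.5,280),(354,174.2)))
print('stop',tri((308.7,186),(321.3,211.6)))
print('vise',tri((364.5,298.75),(372.6,133)))
print('viseL',tri((342,313),(389.5,133)))
print('viseFarjaw',tri((391.5,278),(353,138)))
for c,l in (('scene',[(309,186),(351.5,280)]),('side',[(321.3,211.6),(354,174.2)])):
  for uv,z in zip(l,(.084,.072)): print(c,atz(c,uv,z))
E
```

```text
key (array([0.417, 0.211, 0.071]), np.float64(0.0021))
stop (array([0.477, 0.437, 0.079]), np.float64(0.0015))
vise (array([0.374, 0.136, 0.171]), np.float64(0.003))
viseL (array([0.329, 0.136, 0.175]), np.float64(0.009))
viseFarjaw (array([0.433, 0.144, 0.156]), np.float64(0.0105))
scene [0.4764 0.4333 0.084 ]
scene [0.4181 0.211  0.072 ]
side [0.4755 0.4453 0.084 ]
side [0.4162 0.2138 0.072 ]
```

```bash
python3 -m crank '-21 52 0 0 0 0; -21 52 0 0 0 0; -21 52 0 0 0 0; -21 52 0 0 0 0; -21 52 0 0 0 0' -1 20; python3 -m crank '0 0 0 0 0 0; 0 0 0 0 0 0'; python3 - <<'E'
from plant import readout, optics
import cv2
im=optics.read_camera('wrist');cv2.imwrite('pics/w1.png',im[:,:,::-1])
E
```

```text
time: 1.08
eef_pos: [0.434, 0.4517, 0.2316]
tcp_rot: [0.815, 0.579, 0.0, -0.0]
contact_force: [0.6, 0.0, -0.1]
opening: 0.002
time: 1.32
eef_pos: [0.4327, 0.453, 0.2313]
tcp_rot: [0.815, 0.579, -0.0, -0.0]
contact_force: [0.4, -0.1, -0.3]
opening: 0.003
```

View pics/w1.png

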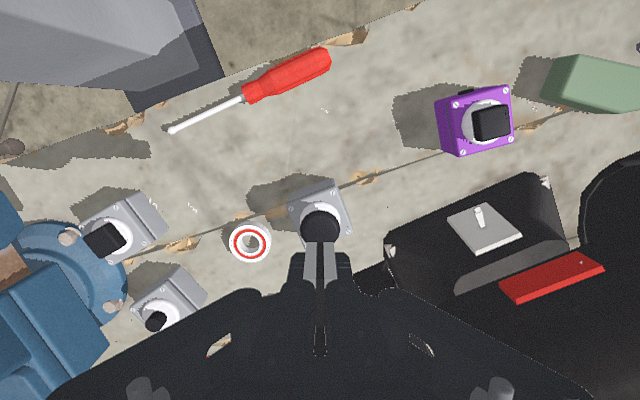

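```bash
cat >> h.py <<'E'
from scipy.spatial.transform import Rotation as Ro
def wray(uv,st):
    k=optics.calibration('wrist');T=np.array(k['tool_from_camera']);M=np.array(k['mtx'])
    R=Ro.from_quat(st['tcp_rot']).as_matrix();p=np.array(st['eef_pos'])
    d=R@T[:3,:3]@np.linalg.inv(M)@np.array([*uv,1.]);return R@T[:3,3]+p,d
def watz(uv,z,st):
    o,d=wray(uv,st);return (o+d*(z-o[2])/d[2]).round(4)
def tri2(r1,r2):
    o1,d1=r1;o2,d2=r2;d1=d1/np.linalg.norm(d1);d2=d2/np.linalg.norm(d2)
    s=np.linalg.lstsq(np.c_[d1,-d2],o2-o1,rcond=None)[0];p=o1+s[0]*d1;q=o2+s[1]*d2;return ((p+q)/2).round(3),np.linalg.norm(p-q).round(4)
E
python3 - <<'E'
from h import *
from plant import readout
st=readout.get_state()
for t in ['stop_button_top','try_key_top','other_button_top','bearing']:
    print(t,[( round(d['xy'][0]*640,1),round(d['xy'][1]*400,1),round(d['p'],2)) for d in optics.recognise('wrist',t)])
print('stop',watz((320,226),.084,st),'key',watz((101,239),.072,st),'round',watz((155,321),.072,st))
for n,a,b in [('red',(290,102),(552,278)),('switch',(291,136),(484,228)),('stop',(309,186),(320,226)),('key',(351.5,280),(102,240)),('round',(396,250),(155,321))]:
    print(n,tri2(ray('scene',a),wray(b,st)))
a=cv2.imread('pics/w1.png')[170:350,60:420];cv2.imwrite('pics/c5.png',cv2.resize(a,(800,400),interpolation=cv2.INTER_CUBIC))
a=cv2.imread('pics/scene0.png')[60:220,220:430];cv2.imwrite('pics/c6.png',cv2.resize(a,(787,600),interpolation=cv2.INTER_CUBIC))
E
```

```text
stop_button_top [(320.0, 227.3, 0.75), (276.6, 77.8, 0.51)]
try_key_top [(105.1, 239.5, 0.82), (488.9, 121.5, 0.67)]
other_button_top [(155.7, 320.8, 0.75)]
bearing [(249.0, 244.5, 0.67)]
stop [0.4724 0.44   0.084 ] key [0.4149 0.2154 0.072 ] round [0.5255 0.2203 0.072 ]
red (array([0.541, 0.604, 0.166]), np.float64(0.0029))
switch (array([0.537, 0.6  , 0.071]), np.float64(0.0012))
stop (array([0.478, 0.439, 0.076]), np.float64(0.0045))
key (array([0.418, 0.212, 0.069]), np.float64(0.0025))
round (array([0.529, 0.215, 0.067]), np.float64(0.0016))
```

View pics/c5.png

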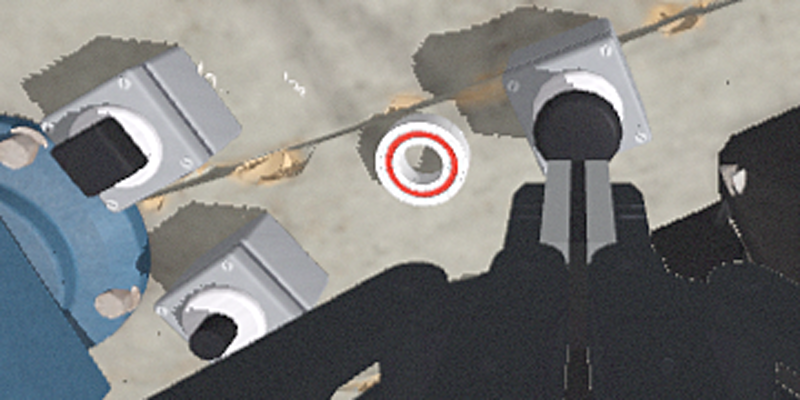

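View pics/c6.png

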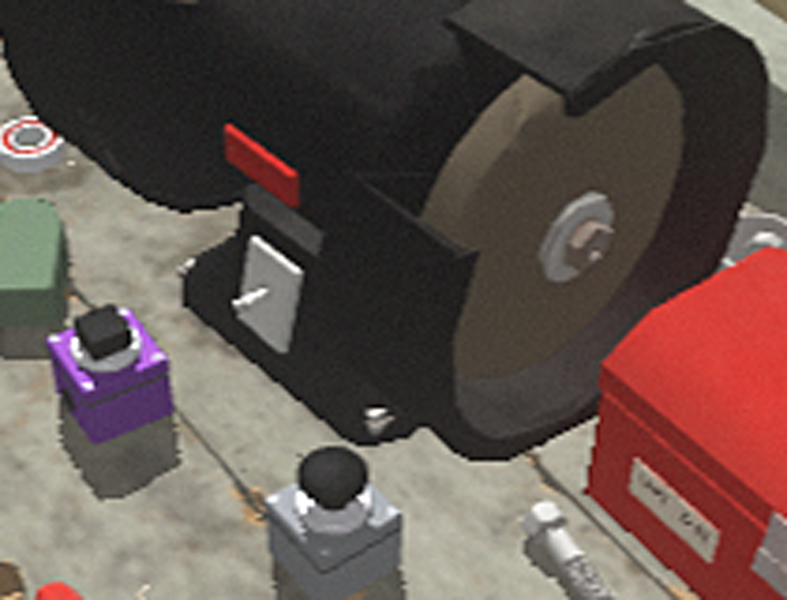

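```bash
python3 - <<'E'
from h import *
print(atz('scene',(333,175),0),atz('scene',(350,182),0.03))
for z in (.1,.15,.2): print(z,atz('scene',(345,127),z),proj('side',atz('scene',(345,127),z)))
print(tri2(ray('scene',(345,127)),ray('side',(304,148))))
a=cv2.imread('pics/side0.png')[110:260,200:350];cv2.imwrite('pics/c7.png',cv2.resize(a,(600,600),interpolation=cv2.INTER_CUBIC))
E
```

```text
[0.5858 0.4915 0.    ] [0.5876 0.4295 0.03  ]
0.1 [0.6422 0.5265 0.1   ] [247.1 218.3]
0.15 [0.6044 0.4816 0.15  ] [266.  192.1]
0.2 [0.5665 0.4367 0.2   ] [284.6 166.2]
(array([0.53 , 0.4  , 0.238]), np.float64(0.0124))
```

View pics/c7.png

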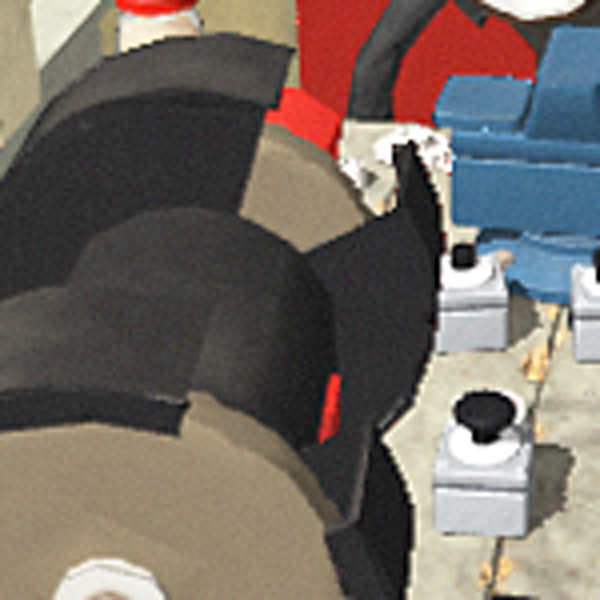

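The grinder guard overhangs next to the stop (about x 0.53, z 0.15–0.24). I'll lean the tool 0.45 rad back towards the robot for clearance.

```bash
python3 -m crank '0 0 0 -0.15 0 0; 0 0 0 -0.15 0 0; 0 0 0 -0.15 0 0; 0 0 0 0 0 0'; cat >> h.py <<'E'
def rel(target):
    from plant import readout
    st=readout.get_state();R=Ro.from_quat(st['tcp_rot']).as_matrix()
    print('t',st['time'],'pos',np.round(st['eef_pos'],4),'tip low edge',np.round(np.array(st['eef_pos'])-.011*R[:,1],4),'F',np.round(st['contact_force'],1))
    print('z',R[:,2].round(3),'tool delta mm',(R.T@(np.array(target)-st['eef_pos'])*1000).round(1)); 
    print('world->tool: x',R[0].round(3),'y',R[1].round(3),'z',R[2].round(3))
E
python3 - <<'E'
from h import *
rel((.480,.437,.105))
im=optics.read_camera('wrist');cv2.imwrite('pics/w2.png',im[:,:,::-1])
E
```

```text
time: 2.08
eef_pos: [0.4301, 0.4539, 0.23]
tcp_rot: [0.793, 0.567, 0.128, 0.181]
contact_force: [-1.3, -1.0, -0.3]
opening: -0.002
t 2.075 pos [0.4301 0.4539 0.23  ] tip low edge [0.4207 0.4571 0.2252] F [-1.3 -1.  -0.3]
z [ 0.409 -0.142 -0.902] tool delta mm [  0.5  -6.6 135.5]
world->tool: x [0.325 0.853 0.409] y [ 0.946 -0.292 -0.142] z [-0.002  0.433 -0.902]
```

View pics/w2.png

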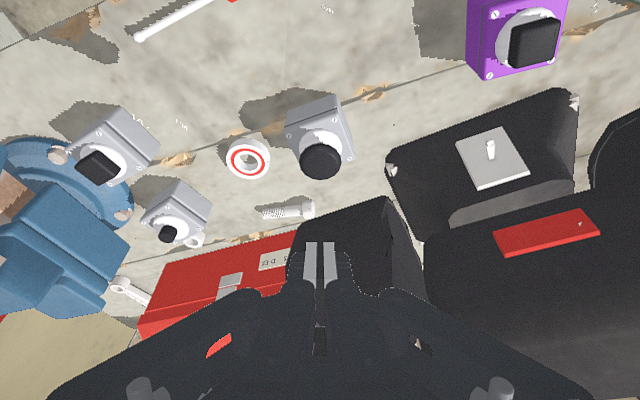

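```bash
python3 - <<'E'
from h import *
from plant import readout
st=readout.get_state()
for t in ['stop_button_top','try_key_top']:
    print(t,[( round(d['xy'][0]*640,1),round(d['xy'][1]*400,1),round(d['p'],2)) for d in optics.recognise('wrist',t)])
print(watz((320,158),.084,st),watz((99,165),.072,st))
for z in (.1,.15,.2,.25): print(z,watz((390,198),z,st),watz((298,222),z,st))
rel((.480,.437,.105))
E
```

```text
stop_button_top [(318.1, 135.2, 0.73), (319.9, 161.3, 0.68)]
try_key_top [(532.9, 40.0, 0.95), (96.4, 166.7, 0.59)]
[0.4713 0.4402 0.084 ] [0.4146 0.2234 0.072 ]
0.1 [0.5284 0.4936 0.1   ] [0.5309 0.395  0.1   ]
0.15 [0.4803 0.4941 0.15  ] [0.4822 0.4172 0.15  ]
0.2 [0.4321 0.4947 0.2   ] [0.4336 0.4395 0.2   ]
0.25 [0.384  0.4952 0.25  ] [0.3849 0.4618 0.25  ]
t 2.225 pos [0.4331 0.4532 0.2319] tip low edge [0.4238 0.4565 0.2271] F [0.  0.8 0.3]
z [ 0.41  -0.142 -0.901] tool delta mm [ -0.  -10.4 135.8]
world->tool: x [0.328 0.851 0.41 ] y [ 0.945 -0.296 -0.142] z [ 0.001  0.434 -0.901]
```

```bash
python3 -m crank '0 -3 45 0 0 0; 0 -3 45 0 0 0; 0 -3 40 0 0 0; 0 0 0 0 0 0'; python3 - <<'E'
from h import *
from plant import readout
for c in ('wrist','scene'):
    im=optics.read_camera(c)
    if c=='scene': im=cv2.resize(im[120:240,230:390],(640,480),interpolation=cv2.INTER_CUBIC)
    cv2.imwrite(f'pics/{c}3.png',im[:,:,::-1])
rel((.480,.436,.080))
E
```

```text
time: 2.72
eef_pos: [0.4785, 0.4344, 0.1067]
tcp_rot: [0.795, 0.564, 0.125, 0.182]
contact_force: [0.5, 0.3, 0.4]
opening: -0.004
t 2.825 pos [0.4796 0.4371 0.1116] tip low edge [0.4703 0.4404 0.1068] F [-0.1 -0.2  0.5]
z [ 0.411 -0.143 -0.9  ] tool delta mm [ -1.  -13.1  28.7]
world->tool: x [0.33  0.85  0.411] y [ 0.944 -0.297 -0.143] z [ 0.001  0.435 -0.9  ]
```

View pics/wrist3.png

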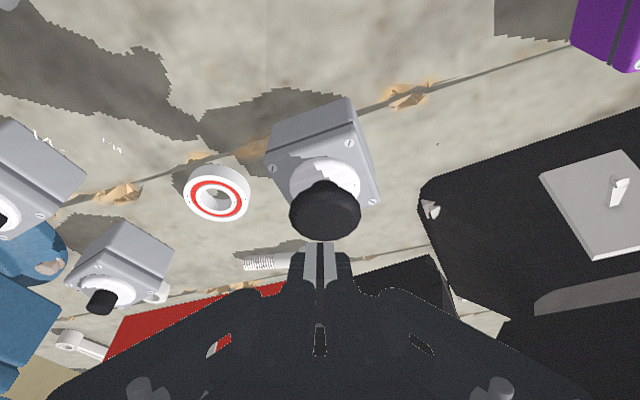

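View pics/scene3.png

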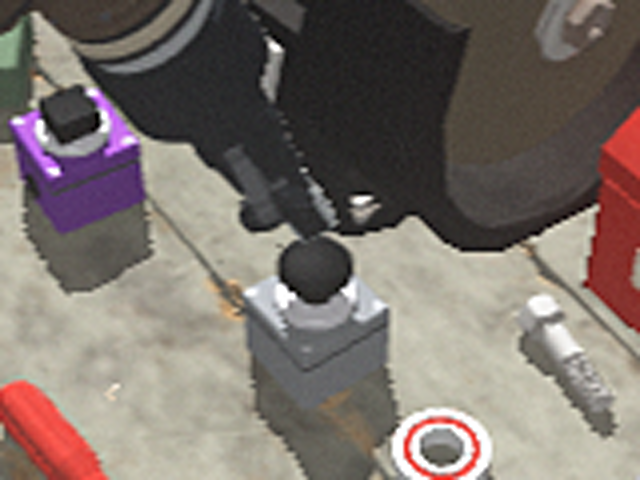

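```bash
python3 - <<'E'
from h import *
from plant import readout
ps=[]
for i in range(3):
    optics.read_camera('wrist');st=readout.get_state();ps.append(st['eef_pos']);print(np.round(ps[-1],4),watz((325,208),.084,st))
rel((.478,.436,.080))
print('tip proj', proj('scene',np.mean(ps,0)))
E
```

```text
[0.4798 0.4378 0.1127] [0.4745 0.4432 0.084 ]
[0.4798 0.4382 0.1133] [0.475  0.4434 0.084 ]
[0.4795 0.4382 0.1133] [0.4748 0.4434 0.084 ]
t 2.975 pos [0.4795 0.4382 0.1133] tip low edge [0.4702 0.4415 0.1085] F [-0.  0.  1.]
z [ 0.414 -0.14  -0.9  ] tool delta mm [ -2.8 -15.2  29.6]
world->tool: x [0.328 0.849 0.414] y [ 0.945 -0.297 -0.14 ] z [ 0.004  0.437 -0.9  ]
tip proj [308.9 174.6]
```

```bash
python3 -m crank '0 -4 8 0 0 0; 0 -4 8 0 0 0; 0 -0.9 1.8 0 0 0; 0 0 0 0 0 0'; python3 -m crank '0 -0.9 1.8 0 0 0; 0 0 0 0 0 0';python3 -m crank '0 -0.9 1.8 0 0 0; 0 0 0 0 0 0'
```

```text
time: 3.48
eef_pos: [0.478, 0.437, 0.0899]
tcp_rot: [0.794, 0.565, 0.129, 0.182]
contact_force: [0.2, -0.4, 0.6]
opening: 0.003
time: 3.72
eef_pos: [0.4783, 0.4371, 0.0884]
tcp_rot: [0.795, 0.565, 0.129, 0.182]
contact_force: [-0.2, 0.6, -1.0]
opening: 0.001
time: 3.98
eef_pos: [0.4786, 0.4373, 0.0871]
tcp_rot: [0.794, 0.565, 0.13, 0.182]
contact_force: [-0.8, -1.0, 2.5]
opening: -0.002
```

```bash
for i in 1; do python3 -m crank '0 -0.9 1.8 0 0 0; 0 0 0 0 0 0'; python3 -m crank '0 -0.9 1.8 0 0 0; 0 0 0 0 0 0';python3 -m crank '0 -0.9 1.8 0 0 0; 0 0 0 0 0 0'; done
```

```text
time: 4.22
eef_pos: [0.4786, 0.4374, 0.085]
tcp_rot: [0.794, 0.565, 0.13, 0.182]
contact_force: [-1.1, -0.7, 5.3]
opening: 0.003
time: 4.47
eef_pos: [0.4785, 0.4373, 0.0827]
tcp_rot: [0.794, 0.565, 0.13, 0.182]
contact_force: [-0.3, 0.2, 4.4]
opening: -0.003
time: 4.72
eef_pos: [0.4785, 0.4373, 0.0805]
tcp_rot: [0.794, 0.565, 0.13, 0.182]
contact_force: [0.4, -0.6, 4.9]
opening: -0.002
```

```bash
python3 -m crank '0 -0.9 1.8 0 0 0; 0 0 0 0 0 0'; python3 -m crank '0 -0.5 1 0 0 0; 0 0 0 0 0 0'
```

```text
time: 4.97
eef_pos: [0.4786, 0.4374, 0.0792]
tcp_rot: [0.794, 0.565, 0.13, 0.182]
contact_force: [-0.6, -0.1, 8.0]
opening: -0.005
time: 5.22
eef_pos: [0.4787, 0.4375, 0.0791]
tcp_rot: [0.794, 0.565, 0.13, 0.182]
contact_force: [-3.3, -2.0, 10.9]
opening: 0.001
```

```bash
python3 -m crank '0 -0.9 1.8 0 0 0; 0 0 0 0 0 0'; python3 -m crank '0 9 -18 0 0 0; 0 20 -40 0 0 0; 0 20 -40 0 0 0; 0 10 -20 0 0 0; 0 0 0 0 0 0'; python3 - <<'E'
from h import *
from plant import readout
im=optics.read_camera('wrist');cv2.imwrite('pics/w4.png',im[:,:,::-1])
st=readout.get_state()
im=optics.read_camera('scene');cv2.imwrite('pics/s4.png',cv2.resize(im[120:240,230:390],(640,480),interpolation=cv2.INTER_CUBIC)[:,:,::-1])
im=optics.read_camera('side');cv2.imwrite('pics/d4.png',cv2.resize(im[130:250,270:390],(600,600),interpolation=cv2.INTER_CUBIC)[:,:,::-1])
rel((.418,.213,.20))
E
```

```text
time: 5.48
eef_pos: [0.4789, 0.4376, 0.0789]
tcp_rot: [0.794, 0.564, 0.13, 0.183]
contact_force: [-7.5, -3.8, 17.5]
opening: -0.001
time: 6.1
eef_pos: [0.4803, 0.437, 0.2085]
tcp_rot: [0.795, 0.564, 0.131, 0.181]
contact_force: [-0.3, -0.6, -0.7]
opening: -0.001
t 6.25 pos [0.4787 0.4356 0.204 ] tip low edge [0.4693 0.4388 0.1992] F [-0.7 -0.3 -1. ]
z [ 0.407 -0.146 -0.902] tool delta mm [-230.2   12.2   11.3]
world->tool: x [0.329 0.852 0.407] y [ 0.944 -0.295 -0.146] z [-0.004  0.432 -0.902]
```

View pics/w4.png

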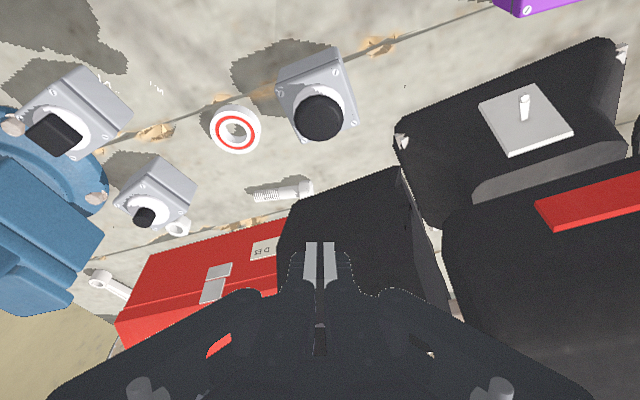

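View pics/d4.png

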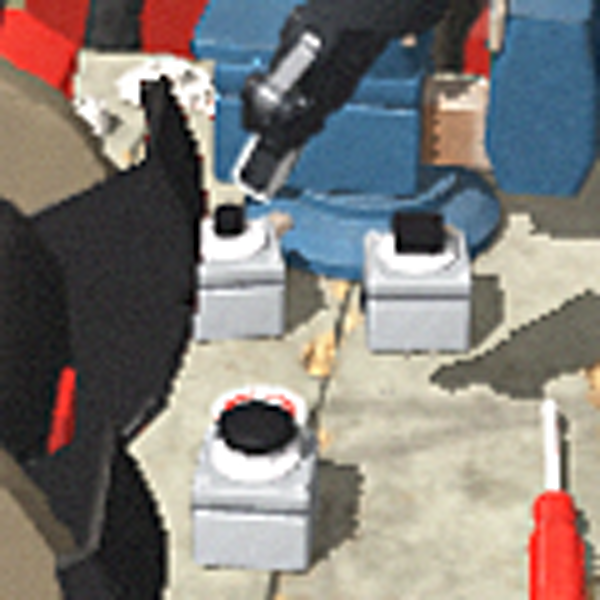

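View pics/s4.png

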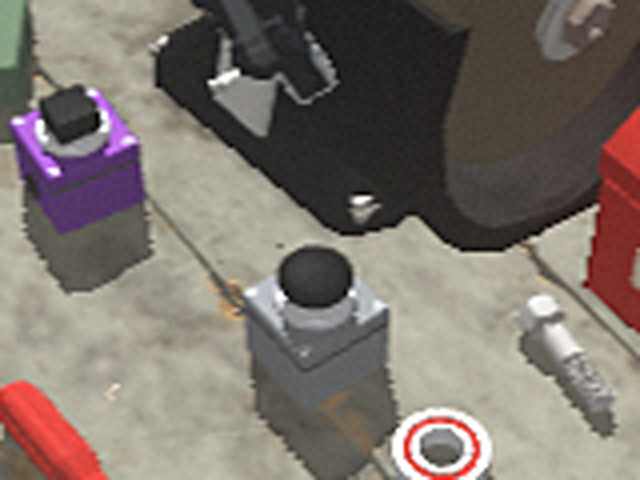

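```bash
python3 -m crank '0 0 0 0.15 0 0; 0 0 0 0.15 0 0; 0 0 0 0.15 0 0; 0 0 0 0 -0.12 0; 0 0 0 0 -0.12 0'; python3 -m crank '0 0 0 0 0 0'; python3 - <<'E'
from h import *
rel((.405,.245,.20))
E
```

```text
time: 6.88
eef_pos: [0.4797, 0.4352, 0.2047]
tcp_rot: [0.809, 0.574, -0.101, 0.07]
contact_force: [-0.4, -0.5, 0.2]
opening: -0.003
time: 7.0
eef_pos: [0.4791, 0.4368, 0.2034]
tcp_rot: [0.809, 0.576, -0.1, 0.069]
contact_force: [-0.2, -0.3, -1.6]
opening: -0.0
t 7.0 pos [0.4791 0.4368 0.2034] tip low edge [0.4687 0.4404 0.2035] F [-0.2 -0.3 -1.6]
z [-0.082 -0.227 -0.97 ] tool delta mm [-198.6   -7.1   52.9]
world->tool: x [ 0.317  0.945 -0.082] y [ 0.917 -0.328 -0.227] z [-0.241 -0.003 -0.97 ]
```

```bash
python3 -m crank '-50 -2 13 0 0 0; -50 -2 13 0 0 0; -50 -2 13 0 0 0; -48 -2 13 0 0 0; 0 0 0 0 0 0'; python3 - <<'E'
from h import *
from plant import readout
im=optics.read_camera('wrist');cv2.imwrite('pics/w5.png',im[:,:,::-1])
for t in ['try_key_top','other_button_top']:
    print(t,[( round(d['xy'][0]*640,1),round(d['xy'][1]*400,1),round(d['p'],2)) for d in optics.recognise('wrist',t)])
im=optics.read_camera('scene');cv2.imwrite('pics/s5.png',cv2.resize(im[200:350,280:480],(800,600),interpolation=cv2.INTER_CUBIC)[:,:,::-1])
rel((.417,.209,.11))
E
```

```text
time: 7.62
eef_pos: [0.4024, 0.2433, 0.2017]
tcp_rot: [0.81, 0.574, -0.099, 0.069]
contact_force: [0.1, -1.0, 0.2]
opening: 0.001
try_key_top [(331.6, 214.7, 0.85)]
other_button_top [(329.8, 212.8, 0.64)]
t 7.825 pos [0.4054 0.2465 0.2038] tip low edge [0.395  0.2501 0.2038] F [ 0.8 -0.5  0.7]
z [-0.077 -0.224 -0.972] tool delta mm [-8.6 23.2 98.7]
world->tool: x [ 0.319  0.945 -0.077] y [ 0.918 -0.328 -0.224] z [-0.236  0.    -0.972]
```

View pics/w5.png

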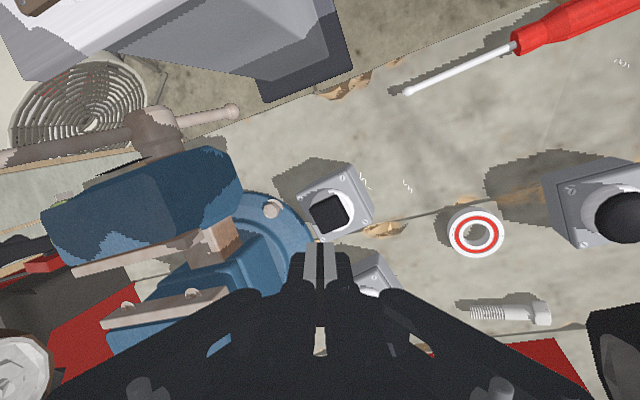

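View pics/s5.png

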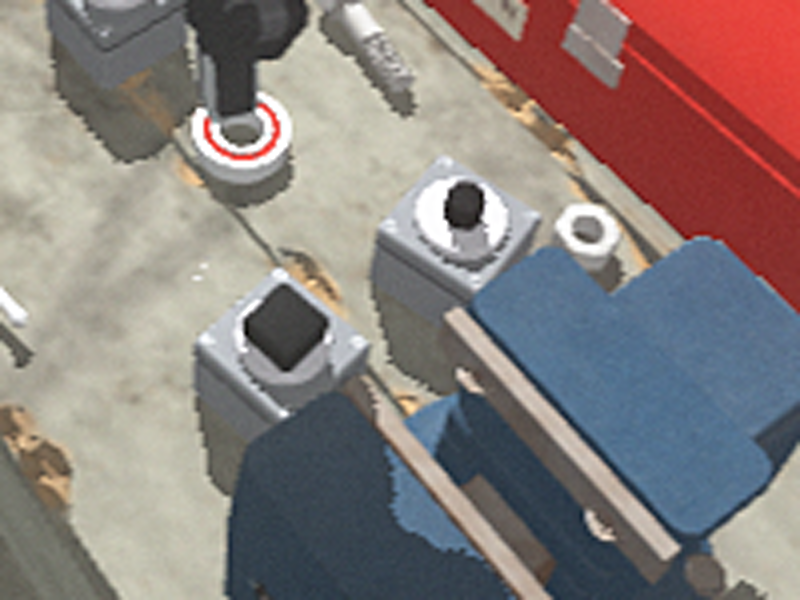

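```bash
python3 - <<'E'
from h import *
from plant import readout
st=readout.get_state()
print(watz((331,213),.072,st))
im=cv2.imread('pics/w5.png')[150:270,250:410];cv2.imwrite('pics/c8.png',cv2.resize(im,(800,600),interpolation=cv2.INTER_CUBIC))
E
```

```text
[0.4209 0.219  0.072 ]
```

View pics/c8.png

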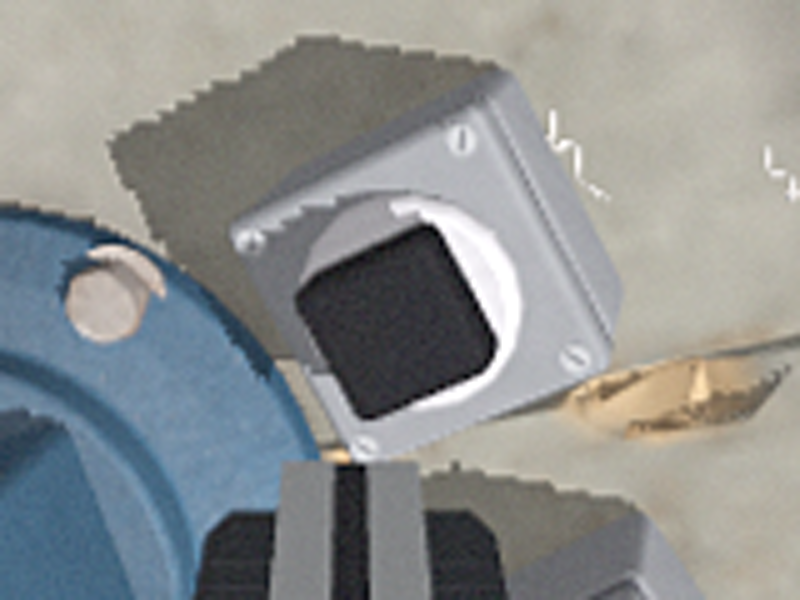

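```bash
python3 -m crank '-1 24 0 0 0 0; -2 0 50 0 0 0; -2 0 35 0 0 0; 0 0 18 0 0 0; 0 0 0 0 0 0'; python3 - <<'E'
from h import *
from plant import readout
im=optics.read_camera('wrist');cv2.imwrite('pics/w6.png',im[:,:,::-1])
im=optics.read_camera('scene');cv2.imwrite('pics/s6.png',cv2.resize(im[200:350,280:480],(800,600),interpolation=cv2.INTER_CUBIC)[:,:,::-1])
rel((.419,.211,.075))
E
```

```text
time: 8.45
eef_pos: [0.4181, 0.2101, 0.1039]
tcp_rot: [0.809, 0.575, -0.099, 0.069]
contact_force: [0.1, 0.2, -0.5]
opening: 0.004
t 8.55 pos [0.4195 0.2109 0.1061] tip low edge [0.4091 0.2145 0.106 ] F [ 0.  -0.7  0. ]
z [-0.076 -0.224 -0.972] tool delta mm [ 7.3 -0.6 30.2]
world->tool: x [ 0.319  0.945 -0.076] y [ 0.918 -0.328 -0.224] z [-0.236  0.002 -0.972]
```

View pics/w6.png

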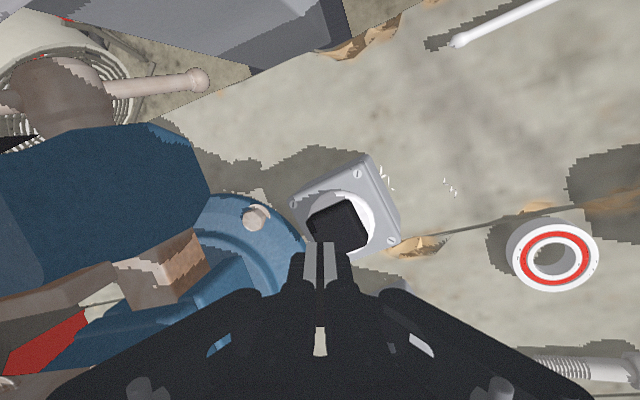

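View pics/s6.png

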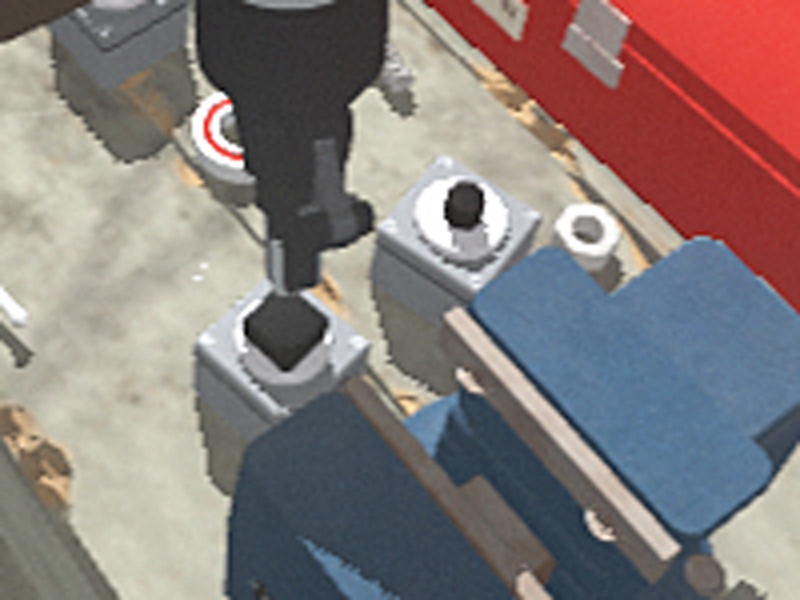

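```bash
python3 - <<'E'
from h import *
from plant import readout
st=readout.get_state()
print(st['eef_pos'],watz((338,227),.072,st))
im=cv2.imread('pics/w6.png')[150:270,250:410];cv2.imwrite('pics/c9.png',cv2.resize(im,(800,600),interpolation=cv2.INTER_CUBIC))
E
```

```text
[0.41952676 0.2108628  0.10605665] [0.4177 0.2151 0.072 ]
```

View pics/c9.png

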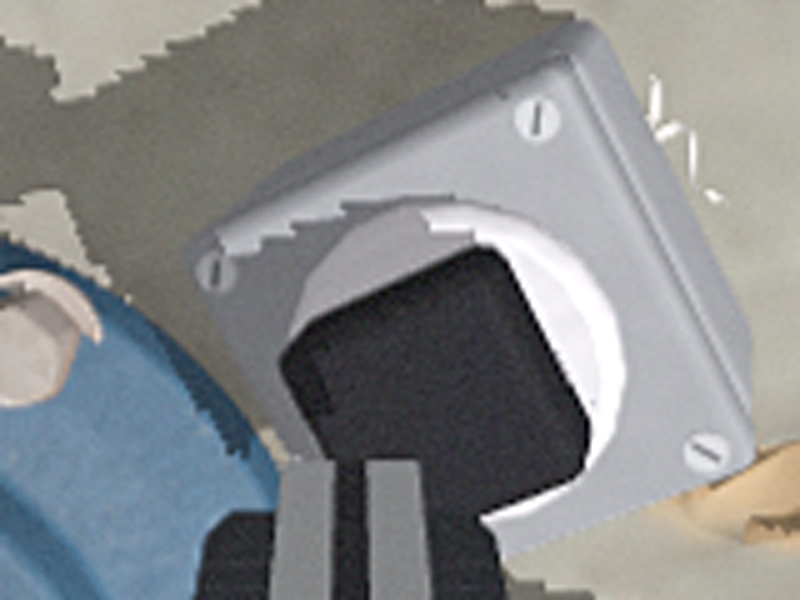

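```bash
python3 -m crank '3 0 12 0 0 0; 3 0 12 0 0 0; 0.5 0 2 0 0 0; 0 0 0 0 0 0'; python3 -m crank '0.5 0 2 0 0 0; 0 0 0 0 0 0';python3 -m crank '0.5 0 2 0 0 0; 0 0 0 0 0 0'; python3 -m crank '0.5 0 2 0 0 0; 0 0 0 0 0 0'
```

```text
time: 9.05
eef_pos: [0.4179, 0.2104, 0.0778]
tcp_rot: [0.809, 0.575, -0.098, 0.069]
contact_force: [-0.1, -0.1, 0.1]
opening: 0.003
time: 9.3
eef_pos: [0.4182, 0.2104, 0.0761]
tcp_rot: [0.809, 0.575, -0.097, 0.069]
contact_force: [0.6, -0.1, 0.2]
opening: 0.001
time: 9.55
eef_pos: [0.418, 0.2104, 0.0738]
tcp_rot: [0.809, 0.575, -0.098, 0.069]
contact_force: [-1.2, 0.1, 0.2]
opening: -0.001
time: 9.8
eef_pos: [0.4182, 0.2105, 0.072]
tcp_rot: [0.809, 0.575, -0.098, 0.069]
contact_force: [-0.3, -0.1, 2.6]
opening: -0.004
```

```bash
python3 -m crank '0.5 0 2 0 0 0; 0 0 0 0 0 0'; python3 -m crank '0.5 0 2 0 0 0; 0 0 0 0 0 0';python3 -m crank '0.4 0 1.5 0 0 0; 0 0 0 0 0 0'
```

```text
time: 10.05
eef_pos: [0.4182, 0.2105, 0.0699]
tcp_rot: [0.809, 0.575, -0.098, 0.069]
contact_force: [-1.0, -0.1, 2.1]
opening: 0.0
time: 10.3
eef_pos: [0.4182, 0.2105, 0.0678]
tcp_rot: [0.809, 0.575, -0.098, 0.069]
contact_force: [-0.8, 0.4, 3.8]
opening: -0.004
time: 10.55
eef_pos: [0.4183, 0.2105, 0.0672]
tcp_rot: [0.809, 0.575, -0.098, 0.069]
contact_force: [-2.7, -0.2, 8.8]
opening: -0.0
```

```bash
python3 -m crank '0.3 0 1.2 0 0 0; 0 0 0 0 0 0; 0 0 0 0 0 0'; python3 -m crank '-2.5 0 -10 0 0 0; -7 0 -30 0 0 0; -10 0 -40 0 0 0; -10 0 -40 0 0 0; 0 0 0 0 0 0'; python3 -m crank '50 0 -12 0 0 0; 50 0 -12 0 0 0; 0 0 0 0 0 0; 0 0 0 0 0 0'; python3 - <<'E'
from h import *
from plant import readout
im=optics.read_camera('side');cv2.imwrite('pics/d7.png',cv2.resize(im[130:250,270:390],(600,600),interpolation=cv2.INTER_CUBIC)[:,:,::-1])
im=optics.read_camera('scene');cv2.imwrite('pics/s7.png',im[:,:,::-1])
E
```

```text
time: 10.92
eef_pos: [0.4184, 0.2106, 0.0669]
tcp_rot: [0.809, 0.575, -0.098, 0.07]
contact_force: [-5.6, -0.6, 13.3]
opening: 0.002
time: 11.55
eef_pos: [0.4203, 0.2112, 0.1919]
tcp_rot: [0.81, 0.575, -0.094, 0.07]
contact_force: [0.2, 0.6, 0.5]
opening: -0.0
time: 12.05
eef_pos: [0.4509, 0.3069, 0.1862]
tcp_rot: [0.809, 0.575, -0.099, 0.069]
contact_force: [-0.6, -0.8, -0.7]
opening: -0.001
```

View pics/d7.png

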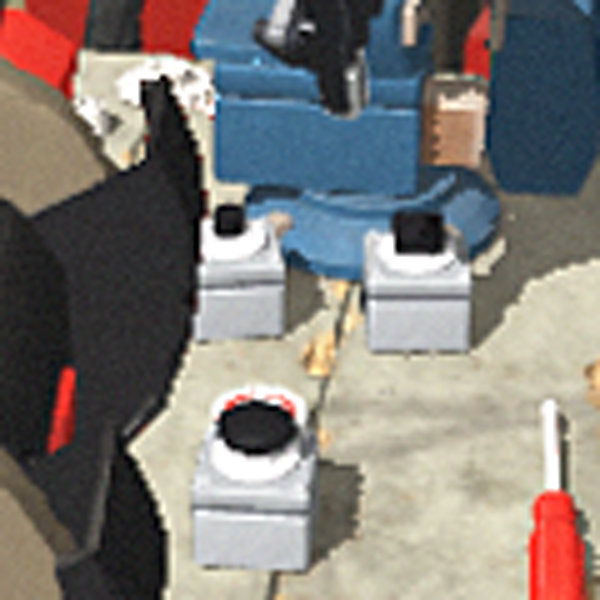

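View pics/s7.png

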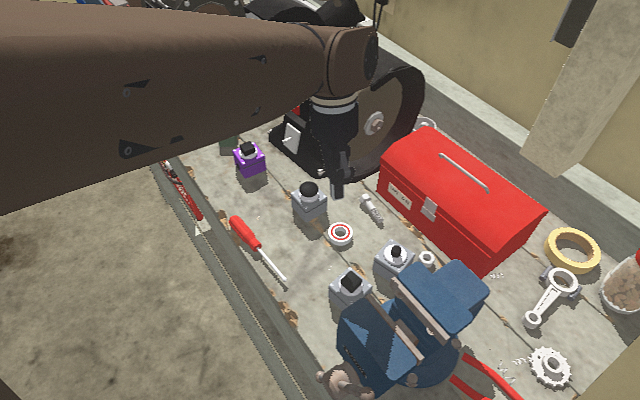

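The side crop shows the mushroom still down at (258,425) and the key back up at (418,230). The boxes, screwdriver, bearing, nut and bolt are where they stood, and the arm is clear of everything.

```bash
python3 -c "
from plant import ctrl; print(ctrl.sign_off())"
```

```text
the job is handed in; nothing more can be done
None
```

I pressed the mushroom stop button until it bottomed out, then pressed the square key on the grey box until it bottomed out and let it spring back. The job was handed in at about 12 s on the robot's clock; no verdict was reported.

- **Stop button:** it moved about 8 mm under roughly 5 N. The highest force I read was about 19 N, after it had bottomed out.
- **Start key:** it moved about 6 mm under 2 to 4 N. The highest force I read was about 14 N, again after it bottomed out.
- **Last pictures:** the stop is still down, the square key is back up, and the round button is up. The boxes, screwdriver, bearing, nut and bolt look unmoved by eye, and the arm was clear of everything, with the wrist force near zero.
- **Disagreements:** position estimates from the different cameras differed by up to about 12 mm, so I corrected them from close wrist views. The network also gave some wrong hits, such as the purple look-alike, and I set these aside after checking the pictures.

The button travel figures come from the tool height and the rise in force; I could not read the joints directly.

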